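# Seat the battery slab and hold the inspection mirror on its marker

### The arm

A 6-joint arm with a two-finger parallel gripper is mounted at the origin on the work surface. World frame = base frame: x ahead of the robot, y to its left, z up, the work surface at z = 0. Lengths are in mm, angles in rad, forces in N, time in s.
With the tool pointing down it reaches from about 300 to 775 mm from the base axis. Payload 14.6 kg.
Tool frame: the origin (TCP) lies on the centre line of the jaws, within the pads' length; the fingertips stand 25 mm ahead of it and the grasp point (between the pads) lies 6 mm ahead of it; z points along the fingers, y is the line along which they close (so a half turn about z gives the same grasp; the last joint's range is limited). The gripper opens to 94 mm and grips with 3 to 60 N. Pads are 16 mm wide; open, the fingers measure 119 mm over their backs; the gripper's body (75 mm by 177 mm) begins 78 mm behind the grasp point.
Start: joints at [-1.213, 0.3, 1.521, -0, 1.321, -0.067], TCP at [226.668, -501.11, 230.446] pointing down, gripper open.
Joint ranges: [-3.03, 3.03], [-0.79, 2.21], [0.23, 2.52], [-1.04, 4.18], [0, 3.07], [-2.55, 2.55]. Speed limits (rad/s): [2.22, 2.22, 2.57, 3.14, 3.14, 3.14].

### API

Orientations are given as a rotation vector (axis times angle).
In Python, from station import robot gives the robot as it stands. The module is installed in compiled form; this text tells all that it offers. Calls block until the motion is done:
- robot.move_pose(position, orientation): joint-space move of the TCP to a pose.
- robot.movel(position, speed=150, frame=None): straight line of the TCP; frame=None keeps the orientation; speed is the mean speed in mm/s.
- robot.set_joints(angles): joint-space move.
- robot.set_gripper(opening, effort=None): finger opening in mm; effort is the grip in N (None keeps the last); returns when the fingers have stopped.
- robot.sleep(seconds).
- robot.inverse_kinematics(position, orientation): joint angles nearest the present ones, or None.
- robot.get_image(name): name is "side" or "top" or "wrist"; returns the picture (400x640x3 uint8, red, green, blue); there is no depth.
- robot.get_calibration(name): a dict with "fov_y" (degrees; the focal length in pixels is half the picture's height over the tangent of half this angle, whatever the lens; pixels are square), "cx", "cy" (the principal point, pixels), "rvec" (rotation vector, rad) and "tvec" (3), from world to camera coordinates, as OpenCV has them. Camera axes: x right, y down, z forward; pixel columns grow to the right and rows downward; lengths in mm; the calibration is good to about 2 mm. A picture is of the moment at which its call begins: read the wrist's pose just before it. get_calibration takes no time and is no camera call; for the wrist camera it gives the pose at the moment of the call.
A pose or a line that the arm cannot do raises robot.Unreachable and nothing moves.
- robot.hand_in(): hands the job in; it is judged then, once.
Readings, each from a call of its own:
- robot.current_t(): time.
- robot.current_joints(): joint angles.
- robot.current_joint_velocities(): joint speeds.
- robot.current_joint_efforts(): joint torques, N m.
- robot.current_eef_pos(): TCP position.
- robot.current_orientation(): TCP orientation.
- robot.current_contact_force(): force on the tool from outside, world axes, zero at the start.
- robot.current_moment(): the same for the moment, N m.
- robot.current_width(): finger opening in mm.
- robot.current_grip_force(): force on a finger pad.
Only numpy, scipy, OpenCV 4.12 (cv2) and the standard library are available. Lean on these libraries where they do the work, as an engineer would, in place of code of your own. Each camera call takes 0.05 s, during which the arm holds its last target. There are 200 camera calls.

### The job

Slide the blue battery slab, green-marker end first, fully home into the slot of the grey charging cradle and let go of it. Then turn the spring-loaded inspection mirror by the orange fin on its top until the small black camera on the swing arm sees the green marker in the middle of the mirror, and finish while still holding the mirror steady at that angle: it springs back if released. Do not move the camera or disturb the beacon, antenna stub or tent stakes.

Things in the scene. Friction and masses are not known exactly. Their poses are not given: they have to be found in the camera images.
- station: fixed inspection station on the deck: grey cradle, mirror, camera arm. Origin on the vertical pivot axis of mirror and camera arm, at deck level; z up. The slot runs along its y axis on the +y side, centred on x = 0; the slab enters moving along -y. A disc 100 mm across, 6 mm thick, lies under the mirror
- slot_mouth (a point): middle of the slot's mouth, 180 mm along y from the station's origin, at deck level; axes as the station's. The slot is 67 mm wide, 24 mm high inside, its floor is the deck. Flared cheeks (14 mm high) reach 19 mm out in +y and widen the entry to about 82 mm. Side walls are 8 mm thick, 14 mm high for the first 20 mm in; from there on a roof, top at 29 mm
- slot_end (a point): middle of the slot's inner end, 110 mm along y from the station's origin, 10 mm above the deck; axes as the station's. Two stop lips halt the slab here; the marker looks at the mirror through the 40 mm wide window between them
- slab_rib (a point): centre of the black grip rib on the loose blue battery slab (110 x 64 x 20 mm, about 0.22 kg, flat on the deck). x points along the slab to its marker end, z up. Rib: 32 mm long (x), 12 mm thick (y), standing from 20 to 52 mm above the slab's underside; this point is 36 mm above it, 35 mm behind the slab's centre. Pinch it across its 12 mm from above
- slab_front (a point): centre of the slab's front end face with the round green marker (16 mm across): 90 mm ahead of the rib's centre, 10 mm above the underside. When fully home it lies at point slot_end, the slab's x axis along the station's -y; the rib stays outside the mouth
- slab: the blue battery slab, with a green stripe across its top at the marker end and the black rib at the other; origin at the centre of its underside, x towards the marker end
- mirror (a joint): turn of the mirror about the station's vertical axis, rad, counter-clockwise from above, 0 to 1.5. At 0 (rest, at a stop) it faces the station's +x, at q the direction q from that. A spring (0.03 N m at 0, 0.06 at 1 rad) returns it to 0. The marker shows mid-mirror when the facing bisects the horizontal directions from the axis to the seated marker (station's +y) and to the lens
- mirror_fin (a point): centre of the orange fin on top of the mirror, on the pivot axis, 89 mm above the deck: 40 mm long along the mirror's width, 10 mm thick along its facing, 32 mm high (z = 73 to 105 mm, from the mirror's top edge up). Its x axis is the mirror's facing. Pinch across the 10 mm from above and turn about the vertical. The light-blue glass below is 76 mm wide, 54 mm high, centred on the axis
- camera_arm (a joint): direction of the camera lens from the pivot axis, rad, counter-clockwise from the station's +x; between about -0.70 and 0.52, different each time; stiff (0.6 N m of friction), must not be moved
- cam_lens (a point): front of the lens of the small black camera (34 x 40 x 34 mm, top at 62 mm) on the swing arm, 159 mm from the pivot axis and 45 mm above the deck; it looks at the mirror
- beacon_mid (a point): centre of the yellow beacon housing, 85 x 70 x 50 mm, with a black stub 12 mm high on top; bystander, 25 mm above the deck
- antenna_mid (a point): middle of the upright black rubber antenna stub, 40 mm across its foot, 85 mm high; bystander, 42 mm above the deck
- stake1_mid (a point): middle of an orange tent stake lying on the deck, 170 mm long, 12 mm thick, with a 34 mm head; bystander
- stake2_mid (a point): middle of the second orange tent stake, like the first; bystander
Not all that is in view belongs to the job. Several things have the shape of the slab; the one meant has the colours described above.

How it is judged (in metres and radians):
On the way, in this order (a step that is already met when the one before it is completed fails the run):
1. the slab is fully home in the cradle slot, marker end first (y of slab_front in the frame of station between 0.105 and 0.1145 m and x of slab_front in the frame of station between -0.005 and 0.005 m and z of slab_front in the frame of station between 0.004 and 0.016 m and angle between the x axis of slab and the y axis of station, either way round below 0.08 rad), for 0.2 s.
2. with the slab home and let go, the fingers turn the mirror until the marker shows to the camera (all of step 1 and ((value of joint camera_arm between -0.766 and -0.704 rad and value of joint mirror between 0.3079 and 0.5279 rad) or (value of joint camera_arm between -0.706 and -0.644 rad and value of joint mirror between 0.3379 and 0.5579 rad) or (value of joint camera_arm between -0.646 and -0.584 rad and value of joint mirror between 0.3679 and 0.5879 rad) or (value of joint camera_arm between -0.586 and -0.524 rad and value of joint mirror between 0.3979 and 0.6179 rad) or (value of joint camera_arm between -0.526 and -0.464 rad and value of joint mirror between 0.4279 and 0.6479 rad) or (value of joint camera_arm between -0.466 and -0.404 rad and value of joint mirror between 0.4579 and 0.6779 rad) or (value of joint camera_arm between -0.406 and -0.344 rad and value of joint mirror between 0.4879 and 0.7079 rad) or (value of joint camera_arm between -0.346 and -0.284 rad and value of joint mirror between 0.5179 and 0.7379 rad) or (value of joint camera_arm between -0.286 and -0.224 rad and value of joint mirror between 0.5479 and 0.7679 rad) or (value of joint camera_arm between -0.226 and -0.164 rad and value of joint mirror between 0.5779 and 0.7979 rad) or (value of joint camera_arm between -0.166 and -0.104 rad and value of joint mirror between 0.6079 and 0.8279 rad) or (value of joint camera_arm between -0.106 and -0.044 rad and value of joint mirror between 0.6379 and 0.8579 rad) or (value of joint camera_arm between -0.046 and 0.016 rad and value of joint mirror between 0.6679 and 0.8879 rad) or (value of joint camera_arm between 0.014 and 0.076 rad and value of joint mirror between 0.6979 and 0.9179 rad) or (value of joint camera_arm between 0.074 and 0.136 rad and value of joint mirror between 0.7279 and 0.9479 rad) or (value of joint camera_arm between 0.134 and 0.196 rad and value of joint mirror between 0.7579 and 0.9779 rad) or (value of joint camera_arm between 0.194 and 0.256 rad and value of joint mirror between 0.7879 and 1.0079 rad) or (value of joint camera_arm between 0.254 and 0.316 rad and value of joint mirror between 0.8179 and 1.0379 rad) or (value of joint camera_arm between 0.314 and 0.376 rad and value of joint mirror between 0.8479 and 1.0679 rad) or (value of joint camera_arm between 0.374 and 0.436 rad and value of joint mirror between 0.8779 and 1.0979 rad) or (value of joint camera_arm between 0.434 and 0.496 rad and value of joint mirror between 0.9079 and 1.1279 rad) or (value of joint camera_arm between 0.494 and 0.556 rad and value of joint mirror between 0.9379 and 1.1579 rad)) and contact force between mirror and the fingers above 0.4 N and contact force between slab and the fingers below 0.1 N), for 0.3 s.
At the end, for the whole second after the job is handed in: Slab home in the slot (front within 4.5 mm of the stop, aligned within 0.08 rad), at rest, free of the robot; fingers hold the mirror still (over 0.4 N), facing within 0.1 rad of the bisector of marker and lens; camera moved under 12 mm, bystanders under 30 mm (all of step 2 and contact force between slab and the arm below 0.1 N and linear speed of slab below 0.02 m/s and velocity of joint mirror between -0.05 and 0.05 rad/s and distance of cam_lens from where it was at the start of the episode below 0.012 m and distance of each of beacon_mid, antenna_mid, stake1_mid, stake2_mid from where it was at the start of the episode below 0.03 m); the arm keeps its last pose, push and grip.
It fails at once if the camera is knocked out of its place (distance of cam_lens from where it was at the start of the episode above 0.012 m).
It fails at once if a bystander is disturbed (distance of any of beacon_mid, antenna_mid, stake1_mid, stake2_mid from where it was at the start of the episode above 0.03 m).
It also fails if it takes over 51 s, if anything falls off the work surface, if the arm or the gripper's body presses on something with over 40 N, if the wrist force passes 120 N, or if a joint passes its speed limit or range.

## Working session

There is one attempt and no reset: what is moved stays moved. The work goes in short steps, each a Python script; the robot and the scene stay as the last script left them, time stands still between calls to the robot, and variables do not carry over. Pictures are saved under pics/ and viewed, at most 10 in all, crops included, and the job is handed in when it is done.

```bash
mkdir -p pics; cat > h.py <<'E'
from station import robot
import numpy as np, cv2
from scipy.spatial.transform import Rotation as R
def save(name,fn):
    im=robot.get_image(name); cv2.imwrite(fn,im[:,:,::-1]); return im
def ray(c,u,v):
    f=200/np.tan(np.radians(c['fov_y'])/2)
    M=R.from_rotvec(np.ravel(c['rvec'])).as_matrix(); t=np.ravel(c['tvec'])
    d=M.T@np.array([(u-c['cx'])/f,(v-c['cy'])/f,1]); return -M.T@t,d
def px(c,u,v,z):
    o,d=ray(c,u,v); return (o+d*(z-o[2])/d[2]).round(1)
def proj(c,p):
    f=200/np.tan(np.radians(c['fov_y'])/2)
    q=R.from_rotvec(np.ravel(c['rvec'])).as_matrix()@np.array(p,float)+np.ravel(c['tvec'])
    return np.array([c['cx']+f*q[0]/q[2],c['cy']+f*q[1]/q[2]])
def down(a): # tool z down, tool x... y axis at world angle a
    y=np.array([np.cos(a),np.sin(a),0]); z=np.array([0,0,-1.]); x=np.cross(y,z)
    return R.from_matrix(np.c_[x,y,z]).as_rotvec()
E
python3 - <<'E'
from h import *
for n in("top","side"):
    save(n,f"pics/{n}0.png"); print(n,robot.get_calibration(n))
print(robot.current_orientation(),robot.current_t())
E
```

```text
top {'fov_y': 48.81851233786293, 'cx': 325.4210566187054, 'cy': 189.7388949366345, 'rvec': array([ 2.28240282, -1.91810531,  0.19753915]), 'tvec': array([-98.70410159, 571.12943137, 951.18584663])}
side {'fov_y': 46.710534947741436, 'cx': 316.5839799650586, 'cy': 200.6384239775525, 'rvec': array([ 0.9179202 , -2.53616968,  1.00625694]), 'tvec': array([451.56833505, 334.34481027, 984.79828308])}
[-3.07003729e+00 -6.62039566e-01  2.32012457e-04] 0.1
```

View pics/top0.png

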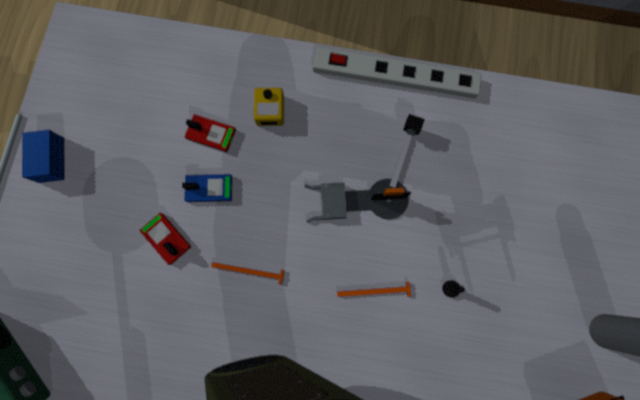

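View pics/side0.png

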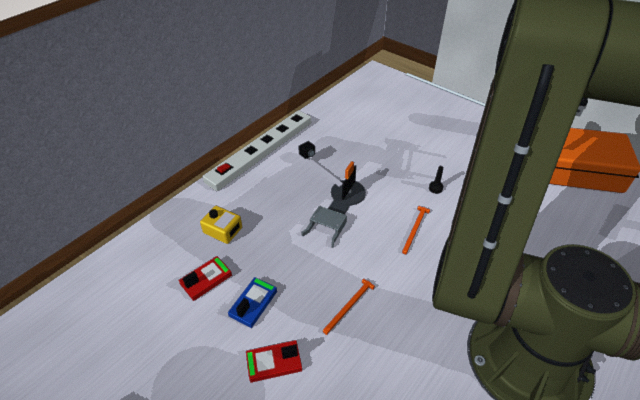

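The top view shows the blue slab at about (208,188) with its marker end facing right. The slot mouth is at about (312,202), the pivot disc at (389,199) and the camera at (413,125). I'll enlarge this area.

```bash
python3 - <<'E'
import cv2
im=cv2.imread("pics/top0.png")[105:235,175:435]
cv2.imwrite("pics/c0.png",cv2.resize(im,None,fx=3,fy=3,interpolation=cv2.INTER_CUBIC))
E
```

```text
(no output)
```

View pics/c0.png

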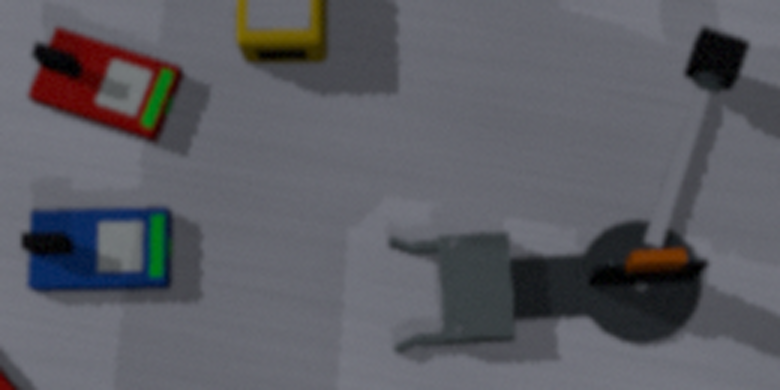

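The crop shows the slab top corners at about (32,211), (170,210), (170,287) and (30,290). The roof corners are (440,236), (509,233), (514,338) and (441,345). The disc centre is (642,282), the fin top (657,256) and the camera top (722,57).

```bash
python3 - <<'E'
from h import *
c=robot.get_calibration("top")
def P(n,u,v,z):
    p=px(c,175+u/3,105+v/3,z); print(n,p); return p
s=[P("slab",*a,20) for a in((32,211),(170,210),(170,287),(30,290))]
print(np.mean(s,0),[np.linalg.norm(s[i]-s[i-1]).round(1) for i in range(4)])
P("rib",40,242,52)
r=[P("roof",*a,29) for a in((440,236),(509,233),(514,338),(441,345))]
print(np.mean(r,0),[np.linalg.norm(r[i]-r[i-1]).round(1) for i in range(4)])
d=P("disc",642,282,6);f=P("fin",657,253,105);k=P("cam",722,55,62)
P("tipL",392,243,14);P("tipR",400,349,14)
m=np.mean(r,0);v=(m-d)[:2];print("sta y dir",np.arctan2(v[1],v[0]),np.linalg.norm(v),"(135)")
w=(k-d)[:2];print("cam",np.arctan2(w[1],w[0]),np.linalg.norm(w))
sv=(s[1]+s[2]-s[0]-s[3]);print("slab dir",np.arctan2(sv[1],sv[0]))
E
```

```text
slab [564.4 337.9  20. ]
slab [584.1 229.7  20. ]
slab [523.1 216.3  20. ]
slab [501.8 324.4  20. ]
[543.35  277.075  20.   ] [np.float64(64.0), np.float64(110.0), np.float64(62.5), np.float64(110.2)]
rib [535.8 314.5  52. ]
roof [598.4  13.3  29. ]
roof [610.2 -39.9  29. ]
roof [528.5 -57.3  29. ]
roof [513.4  -2.5  29. ]
[562.625 -21.6    29.   ] [np.float64(86.5), np.float64(54.5), np.float64(83.5), np.float64(56.8)]
disc [ 594.1 -151.5    6. ]
fin [ 596.8 -147.8  105. ]
cam [ 772.8 -181.    62. ]
tipL [589.4  50.8  14. ]
tipR [506.7  29.2  14. ]
sta y dir 1.8085165772670753 133.6588404296551 (135)
cam -0.16360560883812506 181.11857994142946
slab dir -1.3834672420508676
```

The sizes match what was given (64 x 110 slab, 83 mm cradle width, roof centre 134 mm from the axis against 135, camera about 180 mm). I'll move above the slab and look with the wrist camera.

```bash
python3 - <<'E'
from h import *
print(robot.inverse_kinematics([537,311,150],down(.187)),robot.inverse_kinematics([537,311,150],down(.187+np.pi)))
qs=[(q,o) for o in (down(.187),down(.187+np.pi)) if (q:=robot.inverse_kinematics([537,311,150],o)) is not None]
q,o=min(qs,key=lambda a:abs(a[0][5]))
robot.movel([226,-501,260])if 0 else None
robot.set_gripper(40)
robot.set_joints(q)
c=robot.get_calibration("wrist");save("wrist","pics/w1.png");np.save("c1.npy",c,allow_pickle=True)
print(robot.current_eef_pos(),robot.current_joints(),robot.current_t())
E
```

```text
[ 4.65928976e-01  5.26881786e-01  1.39481928e+00 -4.44089210e-16
  1.21989159e+00  2.78928976e-01] None
[537.33132217 310.43555212 150.08795155] [ 4.64886678e-01  5.26732557e-01  1.39483034e+00 -3.21886483e-05
  1.21989629e+00  2.78881777e-01] 4.1583
```

View pics/w1.png

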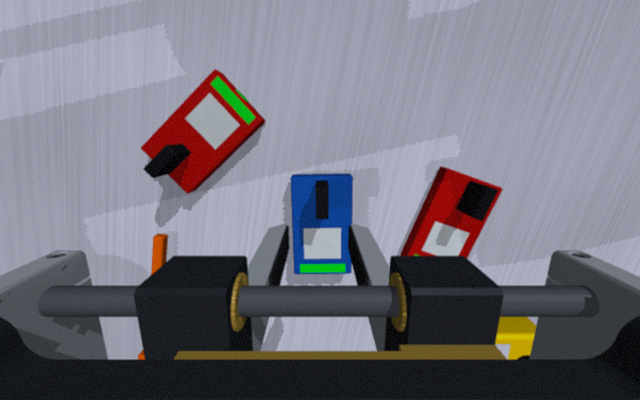

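The wrist view shows the slab top with its rear corners at about (292,176) and (352,175) and the front at about (299,273) and (351,272). The rib is at about (322,200), between the fingers.

```bash
python3 - <<'E'
from h import *
c=np.load("c1.npy",allow_pickle=True).item()
s=[px(c,*a,20) for a in((292,176),(352,175),(351,272),(299,273))]
print(s,np.mean(s,0));v=s[3]+s[2]-s[0]-s[1];print(np.arctan2(v[1],v[0]))
print(px(c,322,199,52),px(c,322,182,52))
print(proj(c,[537,311,52]))
E
```

```text
[array([507.8, 330.4,  20. ]), array([567.6, 342.6,  20. ]), array([589.5, 236.4,  20. ]), array([533. , 224.6,  20. ])] [549.475 283.5    20.   ]
-1.3521773259813465
[540.5 319.7  52. ] [537.5 335.3  52. ]
[316.59567012 207.32950536]
```

I'll look at the slot the same way before grasping, since the two cameras disagree by about 5 mm.

```bash
python3 - <<'E'
from h import *
robot.move_pose([574,-40,210],down(.238))
c=robot.get_calibration("wrist");save("wrist","pics/w2.png");np.save("c2.npy",c,allow_pickle=True)
print(robot.current_eef_pos(),robot.current_t())
E
```

```text
[574.08193006 -38.94362039 209.74924134] 5.55
```

View pics/w2.png

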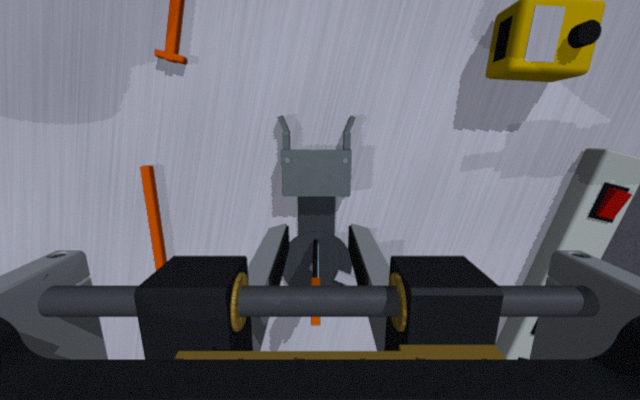

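The wrist view shows roof corners at (281,150), (351,150), (351,196) and (281,195), and cheek tips at (281,117) and (352,117). The mirror and fin are at column 316.

```bash
python3 - <<'E'
from h import *
c=np.load("c2.npy",allow_pickle=True).item()
r=[px(c,*a,29) for a in((281,150),(351,150),(351,196),(281,195))]
t=[px(c,*a,14) for a in((281,117),(352,117))]
print(r,t);m=np.mean(r,0);T=np.mean(t,0)
for a,b in((r[0],r[1]),(r[3],r[2]),(t[0],t[1]),(r[2],r[1]),(r[3],r[0])):
    v=b-a;print(np.arctan2(v[1],v[0]),np.linalg.norm(v))
print(m,T,"roofmid-tip",T-m,"exp 64 long")
fin=px(c,316,324,105);print(fin)
E
```

```text
[array([521.5,  -2.4,  29. ]), array([601.4,  16.9,  29. ]), array([615.9, -36.6,  29. ]), array([532.6, -55.4,  29. ])] [array([511.9,  34.2,  14. ]), array([594.3,  54.2,  14. ])]
0.2370118797775427 82.19793184746193
0.22197135988153757 85.39514037695582
0.2381137824100114 84.79245249431105
1.8354660987852742 55.43013620766234
1.7772463295296503 54.14988457974773
[567.85  -19.375  29.   ] [553.1  44.2  14. ] roofmid-tip [-14.75   63.575 -15.   ] exp 64 long
[ 603.4 -165.2  105. ]
```

```bash
python3 - <<'E'
from h import *
o=down(.203)
robot.move_pose([539.5,315,110],o)
robot.movel([539.5,315,48],speed=100)
robot.set_gripper(0,30)
print(robot.current_width(),robot.current_grip_force(),robot.current_contact_force())
robot.movel([539.5,315,75],speed=80)
c=robot.get_calibration("wrist");im=save("wrist","pics/w3.png");np.save("c3.npy",c,allow_pickle=True)
p=robot.current_eef_pos();print(p,robot.current_width(),robot.current_t())
print(proj(c,[p[0],p[1],p[2]+5]))
E
```

```text
11.775323547625145 30.000733137130737 [ 0.26444029 -0.37432008  3.23032645]
[539.3708972  314.928849    74.90457567] 11.29644925587298 8.7917
[315.75726831 255.0281453 ]
```

View pics/w3.png

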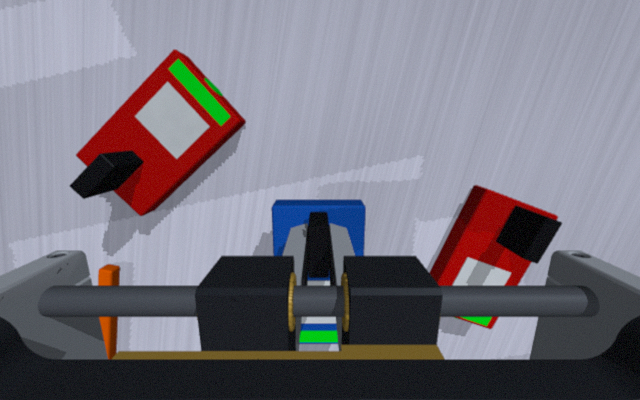

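The slab hangs level in the grip. Its rear top corners are at about (273,202) and (365,202), with the rib at column 319.

```bash
python3 - <<'E'
from h import *
c=np.load("c3.npy",allow_pickle=True).item()
a,b=px(c,273,202,47),px(c,365,202,47);print(a,b,np.linalg.norm(a-b),np.arctan2(*(b-a)[1::-1]))
m=(a+b)/2;p=np.array([539.37,314.93]);d=m[:2]-p
th=.203;ex=np.array([np.cos(th),np.sin(th)]);ey=np.array([-ex[1],ex[0]])
print("lateral err",d@ex,"behind",d@ey)
# same from w1 for rib/slab mean
E
```

```text
[506.5 331.9  47. ] [566.8 344.3  47. ] 61.56175760973687 0.20281124439858697
lateral err 2.007124049503769 behind 23.24260641687813
```

```bash
cat >> h.py <<'E'
TH=.235; EX=np.array([np.cos(TH),np.sin(TH)]); EY=np.array([-EX[1],EX[0]])
def W(s,t,z): return [*(s*EX+t*EY),z]
def F():
    f=np.array(robot.current_contact_force()); return np.round([f[:2]@EX,f[:2]@EY,f[2]],1)
E
python3 - <<'E'
from h import *
robot.move_pose(W(544.5,40,75),down(TH))
robot.movel(W(544.5,40,49),speed=80)
robot.sleep(.2);f0=F();print(f0,robot.current_t())
s=544.5;t=40
while t>-75:
    t-=6; robot.movel(W(s,t,49),speed=70)
    f=F()-f0
    if np.abs(f).max()>1.5: print(t,s,f,robot.current_moment())
    if f[1]>12: break
    if abs(f[0])>3: s+=np.clip(f[0]*.15,-1,1)
p=np.array(robot.current_eef_pos());print(p,p[:2]@EX,p[:2]@EY,robot.current_width(),robot.current_t())
E
```

```text
[ 1.3  0.5 -2.8] 10.1167
-26 544.5 [ 1.5 -1.6 -0.5] [-0.0933496  -0.70041329  0.26096146]
-32 544.5 [ 1.1 -2.5  0.2] [-0.15228496 -0.80624782  0.3074474 ]
-38 544.5 [ 1.7 -2.2  0.6] [-0.13916789 -0.81916715  0.23950463]
-44 544.5 [ 2.8 -2.9  0.4] [-0.16591982 -0.927133    0.25432118]
-50 544.5 [ 1.4 -2.7  0.3] [-0.19224165 -1.05441469  0.21783694]
-56 544.5 [ 2.7 -3.1 -0.6] [-0.17095299 -1.1055102   0.26650872]
-62 544.5 [ 3.6 -2.4 -0.1] [-0.30568739 -1.23388493  0.27622878]
-68 545.04 [ 2.6 -1.1  0.1] [-0.15043059 -0.87166979  0.15975014]
-74 545.04 [ 1.9 -2.3  0. ] [-0.08015057 -0.81697576  0.15842055]
-80 545.04 [ 2.5 -2.  -0.1] [-0.17718944 -0.78738972  0.13511542]
[548.6841447   48.87506228  48.9541105 ] 544.9834150060105 -80.22555535124752 12.087402547790754 15.1167
```

```bash
python3 - <<'E'
from h import *
f0=F();s=545.2;t=-80
while t>-97:
    t-=1.5; robot.movel(W(s,t,49),speed=40)
    f=F()-f0; print(t,f)
    if f[1]>9: break
p=np.array(robot.current_eef_pos());print(p[:2]@EX,p[:2]@EY,robot.current_width(),robot.current_t())
save("top","pics/t4.png");save("wrist","pics/w4.png")
im=cv2.imread("pics/t4.png")[105:235,175:435]
a=cv2.resize(im,(780,390),interpolation=cv2.INTER_CUBIC)
cv2.imwrite("pics/t4c.png",a)
E
```

```text
-81.5 [-0.6  1.8 -0.2]
-83.0 [-1.2  1.9  0.7]
-84.5 [-1.9  5.9  1.4]
-86.0 [-2.5 17.3  4.7]
545.15402290843 -84.40510488719568 11.80524963028612 16.1167
```

View pics/w4.png

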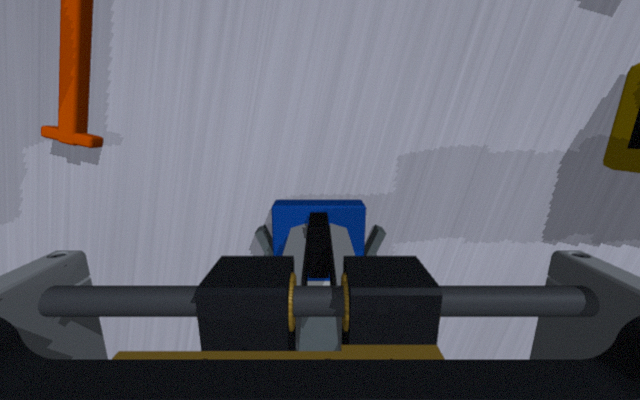

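The slab stopped against a firm 17 N at the expected depth, with the rib just outside the cheeks. I'll release it and go to look at the fin.

```bash
python3 - <<'E'
from h import *
robot.set_gripper(36)
robot.movel(W(545.2,-84.4,150),speed=150)
robot.move_pose(W(545,-340,190),down(TH))
c=robot.get_calibration("wrist");save("wrist","pics/w5.png");np.save("c5.npy",c,allow_pickle=True)
save("top","pics/t5.png")
print(robot.current_eef_pos(),robot.current_t())
print(proj(c,W(545,-286,105)))
E
```

```text
[ 609.31278393 -202.07958615  189.77588769] 18.7333
[316.44248476 151.57800686]
```

View pics/w5.png

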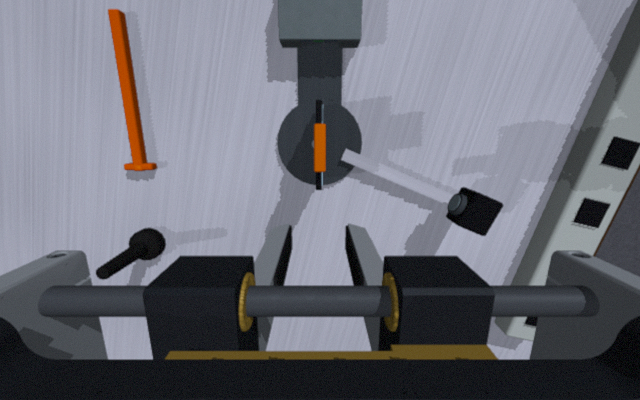

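The fin top spans about (320,124) to (320,170). The disc centre is about (319,143), and the camera lens is at (456,203) with its body top centred at about (480,208).

```bash
python3 - <<'E'
from h import *
c=np.load("c5.npy",allow_pickle=True).item()
def st(n,u,v,z):
    p=px(c,u,v,z)[:2];q=np.array([p@EX,p@EY]);print(n,q.round(1));return q
f=st("fin",320,146.5,105);d=st("disc",319,143,6);l=st("lens",456,203,50);k=st("camtop",481,207,62);r=st("roofL",281,42,29);r2=st("roofR",359,42,29)
for o in(f,d):
  for x in(l,k):
    w=x-o;print(np.arctan2(w[1],w[0]),np.linalg.norm(w))
t=cv2.imread("pics/t5.png")[105:235,175:435]
cv2.imwrite("pics/t5c.png",cv2.resize(t,(780,390),interpolation=cv2.INTER_CUBIC))
E
```

```text
fin [ 547.9 -281.8]
disc [ 547.4 -282.7]
lens [ 694.8 -344.4]
camtop [ 715.2 -345.6]
roofL [ 508.9 -181.6]
roofR [ 587.8 -181.6]
-0.4030319976089382 159.64852019358028
-0.3644135059004121 178.99681561413325
-0.3965474994435491 159.78041181571646
-0.35866271359124113 179.16821704755546
```

View pics/t5c.png

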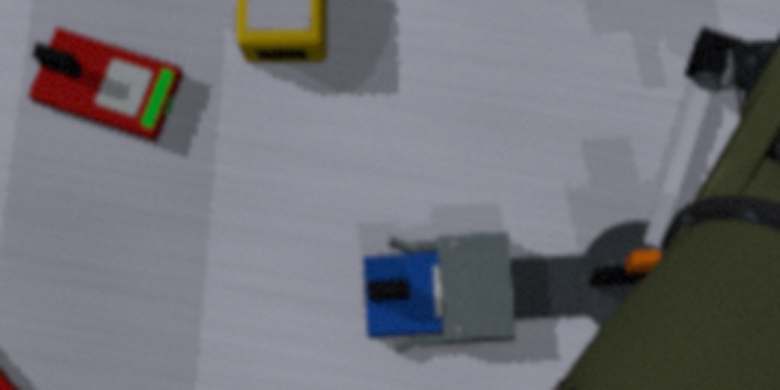

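```bash
python3 - <<'E'
from h import *
c=robot.get_calibration("top")
for n,u,v,z in(("rearL",365,257,20),("rearR",369,337,20),("roofA",440,236,29),("roofB",441,345,29),("roofinA",509,233,29),("roofinB",514,338,29),("disc",642,282,6),("ribtop back",370,291,52),("ribtop front",408,289,52)):
    p=px(c,175+u/3,105+v/3,z)[:2];print(n,(p@EX).round(1),(p@EY).round(1))
E
```

```text
rearL 573.7 -66.1
rearR 509.7 -66.1
roofA 585.0 -126.4
roofB 498.7 -122.0
roofinA 584.1 -180.9
roofinB 500.6 -178.8
disc 542.5 -285.7
ribtop back 540.4 -70.3
ribtop front 540.1 -99.3
```

The slab's rear sits at y ≈ 220 mm in the station frame and it is aligned, so it is home. The camera arm is at about -0.40, which puts the mirror target at 0.585. Now I'll pinch the fin and turn it.

```bash
python3 - <<'E'
from h import *
P=lambda z:W(545.5,-285,z)
qe=robot.inverse_kinematics(P(101),down(TH+.585));print(qe)
robot.movel(P(150));robot.movel(P(101),speed=80)
robot.sleep(.1);f0=F()
robot.set_gripper(0,15)
print(robot.current_width(),robot.current_grip_force(),F()-f0)
for a in np.arange(1,13)*.585/12:
    robot.move_pose(P(101),down(TH+a))
robot.sleep(.3)
print(F()-f0,robot.current_moment(),robot.current_width(),robot.current_grip_force(),robot.current_eef_pos(),robot.current_t())
o=R.from_rotvec(robot.current_orientation()).as_matrix()[:,1];print(np.arctan2(o[1],o[0])-TH)
save("side","pics/s6.png");w=save("wrist","pics/w6.png")
s=cv2.imread("pics/s6.png")[100:260,240:440]
cv2.imwrite("pics/s6c.png",np.hstack([cv2.resize(s,(400,320),interpolation=cv2.INTER_CUBIC),cv2.resize(cv2.imread("pics/w6.png")[:,:],(400,320))]))
E
```

```text
[-0.30595345  0.57088329  1.44996937  0.          1.12074    -1.12595345]
9.766794685334066 15.00083863735199 [ 5.7 -0.6 -1.1]
[13.8  1.  -4.3] [ 0.6668143 -2.2815475 -0.0396688] 9.756835243258923 15.003146231174469 [ 598.27848847 -149.5092788   101.17605425] 24.0167
0.5852580496136203
```

View pics/s6c.png

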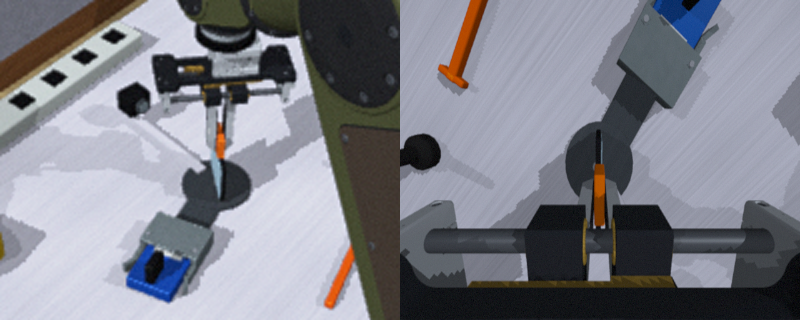

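The mirror follows the grip at 0.585 and the slab is still seated. I'll ease off the 14 N side force slightly, then hand in.

```bash
python3 - <<'E'
from h import *
a=F();robot.movel(W(546.7,-285,101),speed=10)
robot.sleep(.6)
print(a,F(),robot.current_width(),robot.current_grip_force(),robot.current_t())
print(robot.hand_in())
E
```

```text
[13.3  0.2 -4.5] [ 5.8  2.8 -1.1] 9.88082901291772 15.000884681940079 24.9833
the job is handed in; nothing more can be done
None
```

The slab is home in the slot and released, the mirror is held at about 0.585 rad (target for the camera arm measured at about -0.40 rad), and the job was handed in at about 25 s; no verdict was returned.

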